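Walk a mould block round and square it to the fence

ROBOT

A 7-joint arm with a two-finger parallel gripper is mounted at the origin on the work surface. World frame = base frame: x ahead of the robot, y to its left, z up, the work surface at z = 0. Lengths are in mm, angles in rad, forces in N, time in s.
With the tool pointing down it reaches from about 400 to 875 mm from the base axis. Payload 4.4 kg.
Tool frame: the origin (TCP) lies at the very end of the fingers, on their centre line; the grasp point (between the pads) lies 19 mm behind it; y points along the fingers, z is the direction in which the jaws open and shut, and the axes are right-handed (so a half turn about y gives the same grasp; the last joint's range is limited). The gripper opens to 85 mm and grips with 20 to 120 N. Pads are 22 mm wide; open, the fingers measure 114 mm over their backs; the gripper's body (76 mm by 85 mm) begins 54 mm behind the grasp point. The pads swing forward as they close: fully open they stand 13 mm farther back than shut.
Start: joints at [1.227, 0.628, 0.038, 1.517, -0.027, 0.996, -0.02], TCP at [178.284, -625.086, 231.313] pointing down, gripper open.
Joint ranges: [-3.06, 3.06], [-0.37, 2.12], [-1.25, 1.32], [0.18, 2.47], [-1.1, 4.24], [0.23, 1.98], [-2.94, 2.94]. Speed limits (rad/s): [2.57, 2.57, 3.14, 3.14, 3.14, 3.14, 3.14].

INTERFACE

Orientations are given as [roll, pitch, yaw] about the fixed x, y, z axes, in that order (R = Rz(yaw) Ry(pitch) Rx(roll)).
In Python, from cell import read_state, get_image, finish_job gives the robot as it stands. The module is installed in compiled form; this text tells all that it offers.
- The arm moves only by the tool servo_tool, never from a script. Its argument "increments" is a list of rows, each an object of numbers: "dx", "dy", "dz": the shift along the world's x, y, z in cm; "ax", "ay", "az": the turn, a rotation vector about the world's x, y, z in rad; "claw": the closure, from -1 (fully open) to 1 (shut). A call has 1 to 8 rows; each row is the pose to reach, as a shift and turn from the pose commanded when the call began; what a row does not reach only later rows make up. A row lasts 1/12 s, in which the tool goes at most 41.7 mm and 7.16 degrees, less where a joint would pass 70% of its speed; a pose out of reach is approached as far as the arm can. A call with a gripper value outside its range is refused whole. The fingers move at their own pace and stop on an object; the grip force is fixed at half the most. Time passes only in rows, so rows that repeat a pose let the fingers close. It gives the time, the measured TCP pose, the force and the opening at its end, in the units of the state.
- read_state(): the state, without advancing time (a new reading comes with each control period).
- get_image(name): name is "side" or "top" or "wrist"; returns a dict with "color" (480x640x3 uint8, red, green, blue), "fov_y" (degrees; the focal length in pixels is half the picture's height over the tangent of half this angle, whatever the lens; pixels are square), "cx", "cy" (the principal point, pixels), "k1" (the pictures are not rectified: a ray, as slopes to the right and down, at radius r is drawn at 1 + k1 r^2 times it, then the intrinsics apply), "R" (3x3) and "t" (3): a world point X has camera coordinates R X + t. Camera axes: x right, y down, z forward; pixel columns grow to the right and rows downward; lengths in mm; the calibration is good to about 2 mm. A picture is of the moment at which its call begins. There is no depth.
- finish_job(): hands the job in, once; it reports no verdict.
The state is a dict: "clock": time; "qpos": joint angles; "qd": joint speeds; "tau": joint torques, N m; "eef_pos": TCP position; "tool_rot": TCP orientation; "force": force on the tool from outside, world axes, zero at the start; "torque": the same for the moment, N m; "width": finger opening in mm.
Only numpy, scipy, OpenCV 4.12 (cv2) and the standard library are available. Lean on these libraries where they do the work, as an engineer would, in place of code of your own. Each camera call takes 0.05 s, during which the arm holds its last target.

TASK

The heavy mould block stands turned away from the fence on the welding table. With the fingertips only, never gripping or lifting it, walk it round clear of the fence by pushing its corners in turn until its blue-dyed face looks at the fence, then push it gently home so that the blue face sits flush against the ground face of the fence, entirely within the length of the bar. Do not let it strike the fence while it is still askew, and leave everything else on the table where it is.

Things in the scene. Friction and masses are not known exactly. Their poses are not given: they have to be found in the camera images.
- mould_block: aluminium mould half, a solid block 88 mm (its x) by 104 mm (its y) by 36 mm high, about 0.9 kg, too wide to grip; loose on the table and slides with dry friction (a push of roughly 4 to 7 N moves it). Origin: centre of its underside; z up. Its +x face (104 mm long) is coloured with blue layout dye, with a blue strip along that edge of the top. In the top is a 4 mm deep cavity, 44 by 60 mm, and four guide-pin bores
- blue_face (a point): centre of the blue-dyed face of the mould block: 44 mm along the block's +x from its middle, 18 mm up; it turns with the block
- fence: fence: ground steel bar 240 mm long (its y), 20 mm thick, 25 mm high, fixed to the table by two strap clamps that lie over the bar 95 mm either side of the middle and stand behind it, up to 58 mm high. Origin: middle of the ground face, at table level. Its x axis points from the ground face into the bar, away from the side where the mould block stands; the block is home when its blue face lies on the plane x = 0 of the fence and its x axis points along the fence's x axis
- step_block: black steel step block for clamping, 32 x 28 x 38 mm, loose; a bystander. Origin: centre of its underside
- core_pin: brass core pin with a flanged foot, 34 mm across and 56 mm tall, standing loose; a bystander. Origin: centre of its underside
- wrench: steel wrench, 170 mm long, lying loose; a bystander. Origin: about mid-length, on the table; its own x axis runs along it
- brush: flat brush with a wooden handle and a grey head, 170 mm long, lying loose; a bystander. Origin: about mid-length, on the table; its own x axis runs along it
- paste_jar: closed jar with a red lid, 60 mm across and 62 mm tall, standing loose; a bystander. Origin: centre of its underside
- joystick: black joystick box, 85 x 75 mm, 36 mm high, with an upright stick to 130 mm, standing loose; a bystander. Origin: centre of its underside
Mind the look-alikes: they are no part of the job. Leave any brown, green or orange look-alike of the mould_block alone.

How it is judged:
By the outcome, as a careful person would: the job done as asked, in the order asked, and still so for the second after the job is handed in, with the robot touching nothing.
It also fails if it takes over 64 s, if anything falls off the work surface, if the arm or the gripper's body presses on something with over 40 N, if the wrist force passes 120 N, or if a joint passes its speed limit or range.

## Working session

There is one attempt and no reset: what is moved stays moved. The work goes in short steps, Python scripts to look and compute and a tool call to move; the robot and the scene stay as the last step left them, time stands still between calls to the robot, and variables do not carry over. Pictures are saved under pics/ and viewed, and the job is handed in when it is done.

Besides the shell and the picture viewer there is one more tool, called after ">>>" as name(argument=value, ...) on one line, values as JSON. servo_tool: Moves the arm, as the interface text tells. Its arguments: {"type":"object","properties":{"increments":{"type":"array","items":{"type":"object","properties":{"dx":{"type":"number"},"dy":{"type":"number"},"dz":{"type":"number"},"ax":{"type":"number"},"ay":{"type":"number"},"az":{"type":"number"},"claw":{"type":"number"}}}}},"required":["increments"]}

```bash
mkdir -p pics; cat > h.py <<'E'
import numpy as np, cv2
from cell import read_state, get_image, finish_job
def snap(n,f):
    im=get_image(n); cv2.imwrite(f'pics/{f}.png',im['color'][:,:,::-1]); np.save(f'pics/{f}.npy',im,allow_pickle=True); return im
def ray(im,u,v):
    f=240/np.tan(np.radians(im['fov_y'])/2)
    K=np.array([[f,0,im['cx']],[0,f,im['cy']],[0,0,1]])
    p=cv2.undistortPoints(np.array([[[u,v]]],float),K,np.array([im['k1'],0,0,0,0.]),)[0,0] if 0 else None
    xd=(u-im['cx'])/f; yd=(v-im['cy'])/f; x,y=xd,yd
    for _ in range(30):
        s=1+im['k1']*(x*x+y*y); x,y=xd/s,yd/s
    R=np.array(im['R']);t=np.array(im['t'])
    return -R.T@t, R.T@np.array([x,y,1])
def onz(im,u,v,z):
    c,d=ray(im,u,v); return (c+d*(z-c[2])/d[2])
def proj(im,X):
    f=240/np.tan(np.radians(im['fov_y'])/2)
    p=np.array(im['R'])@np.array(X,float)+np.array(im['t']); x,y=p[:2]/p[2]; s=1+im['k1']*(x*x+y*y)
    return np.array([f*x*s+im['cx'],f*y*s+im['cy']])
E
python3 - <<'E'
from h import *
for n in ['side','top','wrist']:
    im=snap(n,n+'0'); print(n,im['fov_y'],im['cx'],im['cy'],im['k1'],-np.array(im['R']).T@np.array(im['t']))
print(read_state())
E
```

```text
side 50.2520006107988 325.93959955463333 242.55854278773887 -0.017052189633662063 [ 324.53982304 -813.59607253  689.91791016]
top 50.77125619171393 320.7427888291973 233.61834137708365 -0.03949040301129575 [ 410.96823162   -1.33615302 1151.08543839]
wrist 71.06049001886018 328.0531208839739 233.72110000940503 -0.01730322908893079 [ 243.52142294 -605.11844939  373.6163259 ]
{'clock': 0.15, 'qpos': array([ 1.22719984,  0.62913386,  0.03845967,  1.51810502, -0.02700965,
        0.99631197, -0.01998208]), 'qd': array([-2.62344608e-05, -2.49057898e-03, -5.68562184e-04, -2.18346433e-03,
        1.11358634e-03,  5.58061423e-04, -6.64851374e-04]), 'tau': array([ 1.47490478e-03, -5.63797724e+01,  1.22742187e+00, -1.93650270e+01,
        1.09851311e-02,  7.44562276e-03,  3.08855704e-05]), 'eef_pos': array([ 178.15640925, -624.62887641,  230.61106386]), 'tool_rot': array([-1.57223652e+00, -4.62967795e-06, -2.86379185e+00]), 'force': array([ 0.53667096,  0.22323813, -0.65937863]), 'torque': array([ 0.0289599 ,  0.01973734, -0.04596791]), 'width': 85.13297315306103}
```

View pics/top0.png

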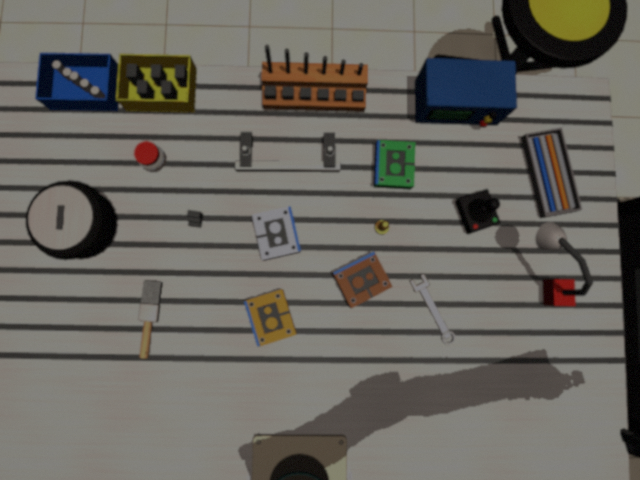

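View pics/side0.png

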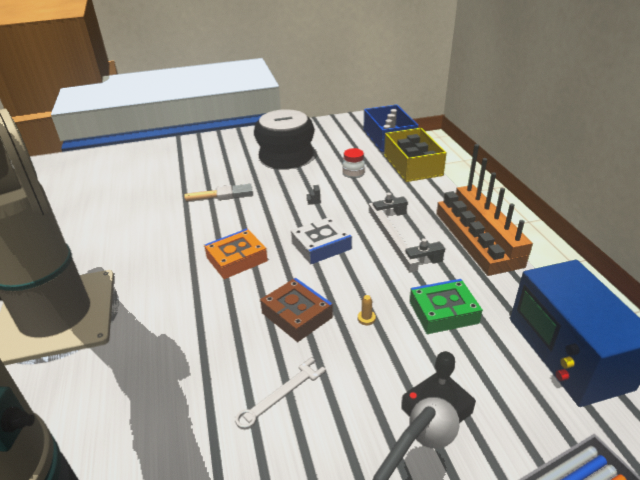

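View pics/wrist0.png

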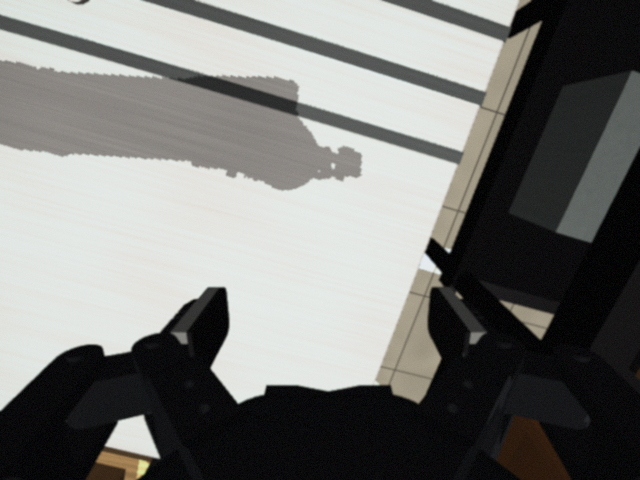

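```bash
python3 - <<'E'
from h import *
im=np.load('pics/top0.npy',allow_pickle=True).item()
c=im['color'][:,:,::-1]
cv2.imwrite('pics/c1.png',cv2.resize(c[200:270,240:320],None,fx=8,fy=8,interpolation=cv2.INTER_CUBIC)[:600,:800])
cv2.imwrite('pics/c2.png',cv2.resize(c[120:185,225:350],None,fx=6,fy=6,interpolation=cv2.INTER_CUBIC))
E
```

```text
(no output)
```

View pics/c1.png

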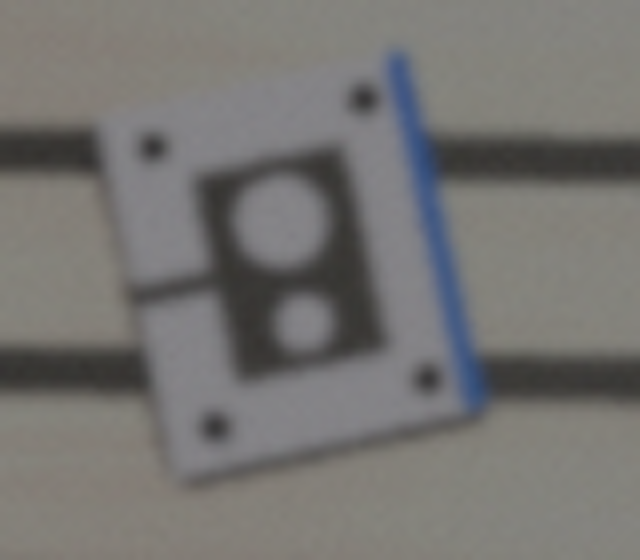

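View pics/c2.png

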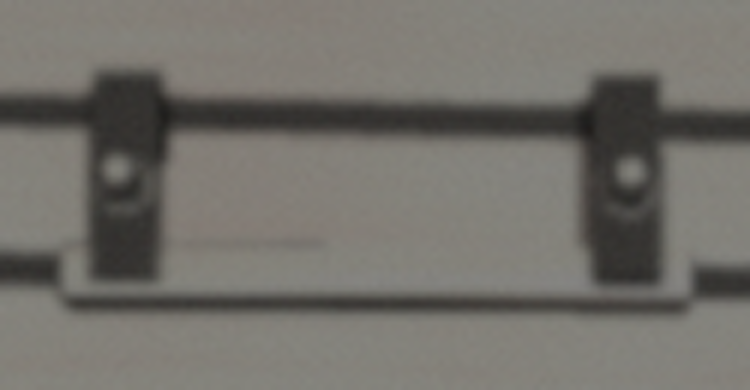

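```bash
python3 - <<'E'
from h import *
im=np.load('pics/top0.npy',allow_pickle=True).item()
C=[onz(im,240+(u+.5)/8-.5,200+(v+.5)/8-.5,36)[:2] for u,v in [(98,120),(398,48),(487,410),(185,482)]]
C=np.array(C);print(C.round(1),np.linalg.norm(C-np.roll(C,-1,0),axis=1).round(1)); print('centre',C.mean(0))
d=C[2]-C[1]; print('y axis dir -> yaw', np.degrees(np.arctan2(*( (C[1]-C[2])[::-1])))-90, np.degrees(np.arctan2(*((C[0]-C[3])[::-1])))-90)
for d in [(C[1]-C[0]),(C[2]-C[3])]: print('x axis yaw',np.degrees(np.arctan2(d[1],d[0])))
for p in [(62,294),(692,299)]: print('fence top', onz(im,225+(p[0]+.5)/6-.5,120+(p[1]+.5)/6-.5,25).round(1))
for p in [(66,309),(692,311)]: print('fence bot', onz(im,225+(p[0]+.5)/6-.5,120+(p[1]+.5)/6-.5,0).round(1))
for n,u,v,z in [('pin',382,227,28),('step',195,218,38),('jar',148,153,62),('greenBL',374,187,36),('brownTop',374,252,36),('brownleft',332,266,36),('orange TR',284,289,36),('orange TL',246,298,36),('strapL',244,133,50),('strapR',329,133,50)]: print(n,onz(im,u,v,z).round())
E
python3 - <<'E'
import sys; sys.path.insert(0,'.')
import os; os.chdir('.')
from h import *
im=np.load('pics/side0.npy',allow_pickle=True).item()
c=im['color'][:,:,::-1]
cv2.imwrite('pics/c3.png',cv2.resize(c[180:280,280:460],None,fx=4.4,fy=4.4,interpolation=cv2.INTER_CUBIC))
E
```

```text
[[582.3 115.8]
 [604.1  33. ]
 [503.2   6.4]
 [482.   89.1]] [ 85.6 104.3  85.3 103.7]
centre [542.89808444  61.08547886]
y axis dir -> yaw -75.24546089628868 -75.0760630128446
x axis yaw -75.26697369990292
x axis yaw -75.64194264887831
fence top [688.7 158.3  25. ]
fence top [691.7 -80.2  25. ]
fence bot [689.  160.1   0. ]
fence bot [693.2 -82.    0. ]
pin [ 560. -176.   28.]
step [572. 241.  38.]
jar [711. 345.  62.]
greenBL [ 650. -157.   36.]
brownTop [ 503. -157.   36.]
brownleft [471. -64.  36.]
orange TR [419.  41.  36.]
orange TL [398. 123.  36.]
strapL [765. 137.  50.]
strapR [769. -53.  50.]
```

View pics/c3.png

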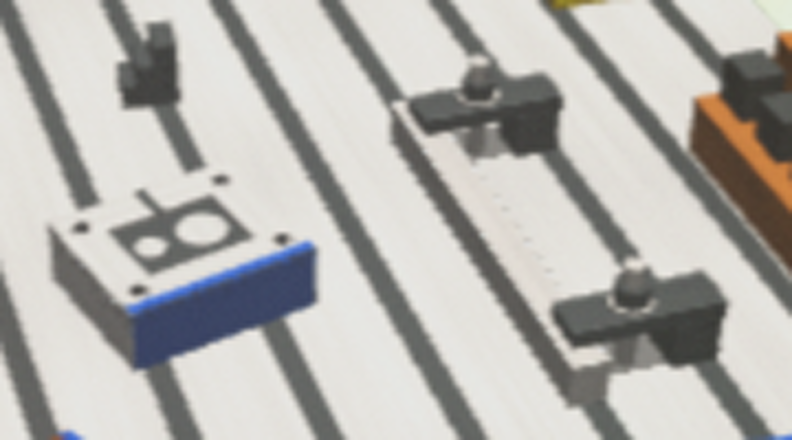

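>>> servo_tool(increments=[{"dx": 27, "dy": 37, "az": 0.9, "claw": 1}, {"dx": 27, "dy": 37, "az": 0.9, "claw": 1}, {"dx": 27, "dy": 37, "az": 0.9, "claw": 1}, {"dx": 27, "dy": 37, "az": 0.9, "claw": 1}, {"dx": 27, "dy": 37, "az": 0.9, "claw": 1}, {"dx": 27, "dy": 37, "az": 0.9, "claw": 1}, {"dx": 27, "dy": 37, "az": 0.9, "claw": 1}, {"dx": 27, "dy": 37, "az": 0.9, "claw": 1}])

```text
invalid input at $.increments[0]: expected keys dx, dy, dz, ax, ay, az, claw
```

>>> servo_tool(increments=[{"dx": 27, "dy": 37, "dz": 0, "ax": 0, "ay": 0, "az": 0.9, "claw": 1}, {"dx": 27, "dy": 37, "dz": 0, "ax": 0, "ay": 0, "az": 0.9, "claw": 1}, {"dx": 27, "dy": 37, "dz": 0, "ax": 0, "ay": 0, "az": 0.9, "claw": 1}, {"dx": 27, "dy": 37, "dz": 0, "ax": 0, "ay": 0, "az": 0.9, "claw": 1}, {"dx": 27, "dy": 37, "dz": 0, "ax": 0, "ay": 0, "az": 0.9, "claw": 1}, {"dx": 27, "dy": 37, "dz": 0, "ax": 0, "ay": 0, "az": 0.9, "claw": 1}, {"dx": 27, "dy": 37, "dz": 0, "ax": 0, "ay": 0, "az": 0.9, "claw": 1}, {"dx": 27, "dy": 37, "dz": 0, "ax": 0, "ay": 0, "az": 0.9, "claw": 1}])

```text
clock: 0.82
eef_pos: [375.4, -354.1, 231.3]
tool_rot: [-1.571, 0.0, -1.959]
force: [1.4, -0.3, 0.6]
width: -0.1
```

>>> servo_tool(increments=[{"dx": 12, "dy": 29, "dz": 0, "ax": 0, "ay": 0, "az": 0.9, "claw": 1}, {"dx": 12, "dy": 29, "dz": 0, "ax": 0, "ay": 0, "az": 0.9, "claw": 1}, {"dx": 12, "dy": 29, "dz": 0, "ax": 0, "ay": 0, "az": 0.9, "claw": 1}, {"dx": 12, "dy": 29, "dz": 0, "ax": 0, "ay": 0, "az": 0.9, "claw": 1}, {"dx": 12, "dy": 29, "dz": 0, "ax": 0, "ay": 0, "az": 0.9, "claw": 1}, {"dx": 12, "dy": 29, "dz": 0, "ax": 0, "ay": 0, "az": 0.9, "claw": 1}, {"dx": 12, "dy": 29, "dz": 0, "ax": 0, "ay": 0, "az": 0.9, "claw": 1}, {"dx": 12, "dy": 29, "dz": 0, "ax": 0, "ay": 0, "az": 0.9, "claw": 1}])

```text
clock: 1.48
eef_pos: [496.4, -60.3, 231.7]
tool_rot: [-1.568, 0.002, -1.053]
force: [1.1, -0.1, 0.5]
width: 0.2
```

>>> servo_tool(increments=[{"dx": 0, "dy": 18, "dz": -6, "ax": 0, "ay": 0, "az": 0, "claw": 1}, {"dx": 0, "dy": 18, "dz": -6, "ax": 0, "ay": 0, "az": 0, "claw": 1}, {"dx": 0, "dy": 18, "dz": -6, "ax": 0, "ay": 0, "az": 0, "claw": 1}, {"dx": 0, "dy": 18, "dz": -6, "ax": 0, "ay": 0, "az": 0, "claw": 1}, {"dx": 0, "dy": 18, "dz": -6, "ax": 0, "ay": 0, "az": 0, "claw": 1}, {"dx": 0, "dy": 18, "dz": -6, "ax": 0, "ay": 0, "az": 0, "claw": 1}, {"dx": 0, "dy": 18, "dz": -6, "ax": 0, "ay": 0, "az": 0, "claw": 1}, {"dx": 0, "dy": 18, "dz": -6, "ax": 0, "ay": 0, "az": 0, "claw": 1}])

```text
clock: 2.15
eef_pos: [494.8, 113.1, 171.2]
tool_rot: [-1.572, -0.001, -1.065]
force: [-0.3, -0.0, -0.5]
width: -0.2
```

>>> servo_tool(increments=[{"dx": 0, "dy": 1.4, "dz": -4, "ax": 0, "ay": 0, "az": 0, "claw": 1}, {"dx": 0, "dy": 1.4, "dz": -8, "ax": 0, "ay": 0, "az": 0, "claw": 1}, {"dx": 0, "dy": 1.4, "dz": -11, "ax": 0, "ay": 0, "az": 0, "claw": 1}, {"dx": 0, "dy": 1.4, "dz": -14, "ax": 0, "ay": 0, "az": 0, "claw": 1}, {"dx": 0, "dy": 1.4, "dz": -15.8, "ax": 0, "ay": 0, "az": 0, "claw": 1}, {"dx": 0, "dy": 1.4, "dz": -15.8, "ax": 0, "ay": 0, "az": 0, "claw": 1}])

```text
clock: 2.65
eef_pos: [493.0, 125.2, 10.4]
tool_rot: [-1.577, -0.0, -1.067]
force: [-0.1, 0.6, 0.6]
width: 0.1
```

```bash
python3 - <<'E'
from h import *
im=snap('wrist','w1'); snap('side','s1');s=read_state();print(s['eef_pos'],s['force'],s['qpos'])
im=snap('top','t1')
cv2.imwrite('pics/t1c.png',cv2.resize(im['color'][150:330,200:360,::-1],None,fx=3.3,fy=3.3,interpolation=cv2.INTER_CUBIC))
E
```

```text
[495.07352626 126.72274981  13.50406695] [-0.32386924 -0.74027554 -0.08396221] [-0.1377606   0.80324953 -0.25368154  2.04602122  0.54473685  0.35747942
 -0.32741767]
```

View pics/s1.png

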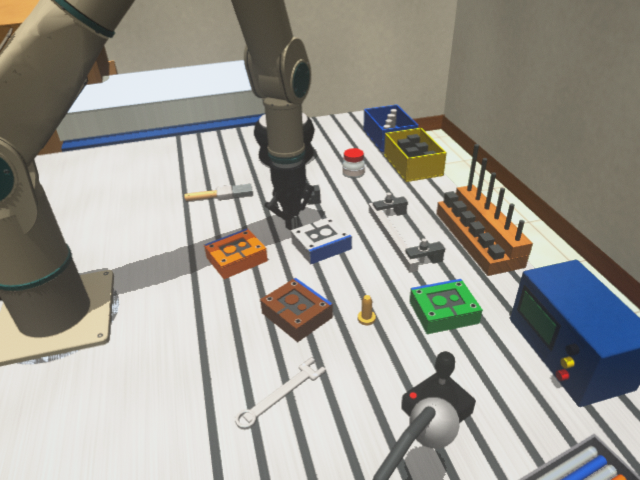

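View pics/t1c.png

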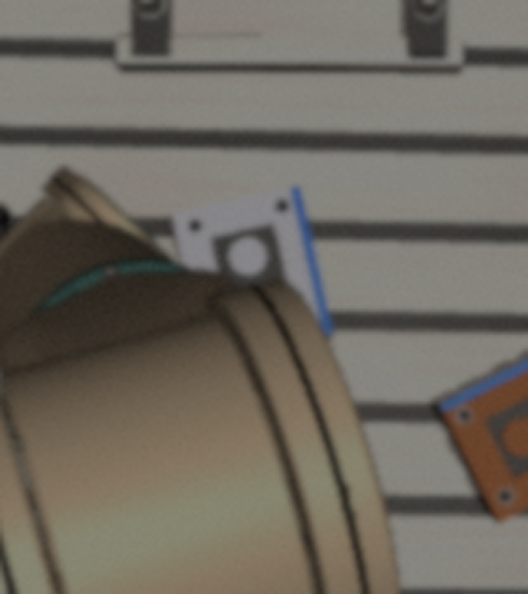

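View pics/w1.png

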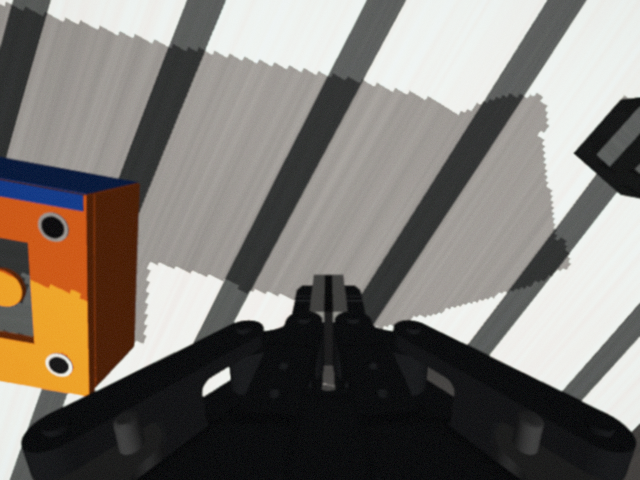

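```bash
cat > plan.py <<'E'
import numpy as np, sys
# plan.py cx cy th tx ty ttool(zaz) | local x,y lead  dth n k
def path(c,th,loc,lead,ths,k=30.,dirang=0):
    c=np.array(c,float); out=[]; cur=th
    for t in ths:
        n=20
        for i in range(n):
            a=np.radians(cur+(t-cur)*(i+.5)/n+dirang); c=c+k*np.radians((t-cur)/n)*np.array([np.cos(a),np.sin(a)])
        cur=t; a=np.radians(t); R=np.array([[np.cos(a),-np.sin(a)],[np.sin(a),np.cos(a)]])
        out.append((t,c.round(1),(c+R@np.array(loc)).round(1),t+90+lead))
    return out
E
python3 - <<'E'
from plan import *
for o in path((543,61),-75.3,(-58.4,-32),15,[-75.3,-70,-65,-60,-55,-50,-45,-40,-30,-20,-10,0]): print(*o, ((o[2]-[494,126])/10).round(2), round(np.radians(o[3]-28.9),3))
E
```

```text
-75.3 [543.  61.] [497.2 109.4] 29.700000000000003 [ 0.32 -1.66] 0.014
-70 [543.8  58.4] [493.8 102.3] 35 [-0.02 -2.37] 0.106
-65 [544.8  55.9] [491.1  95.3] 40 [-0.29 -3.07] 0.194
-60 [546.   53.6] [489.1  88.2] 45 [-0.49 -3.78] 0.281
-55 [547.4  51.4] [487.7  80.9] 50 [-0.63 -4.51] 0.368
-50 [549.   49.3] [487.   73.5] 55 [-0.7  -5.25] 0.456
-45 [550.8  47.4] [486.9  66.1] 60 [-0.71 -5.99] 0.543
-40 [552.7  45.6] [487.4  58.7] 65 [-0.66 -6.73] 0.63
-30 [557.   42.6] [490.4  44.1] 75 [-0.36 -8.19] 0.805
-20 [561.8  40.4] [495.9  30.3] 85 [ 0.19 -9.57] 0.979
-10 [566.8  39.1] [503.7  17.7] 95 [  0.97 -10.83] 1.154
0 [572.   38.6] [513.6   6.6] 105 [  1.96 -11.94] 1.328
```

>>> servo_tool(increments=[{"dx": 0.3, "dy": -0.8, "dz": 0, "ax": 0, "ay": 0, "az": 0.01, "claw": 1}, {"dx": 0.3, "dy": -1.2, "dz": 0, "ax": 0, "ay": 0, "az": 0.01, "claw": 1}, {"dx": 0.3, "dy": -1.7, "dz": 0, "ax": 0, "ay": 0, "az": 0.02, "claw": 1}, {"dx": 0, "dy": -2.4, "dz": 0, "ax": 0, "ay": 0, "az": 0.1, "claw": 1}, {"dx": -0.3, "dy": -3.1, "dz": 0, "ax": 0, "ay": 0, "az": 0.2, "claw": 1}, {"dx": -0.5, "dy": -3.8, "dz": 0, "ax": 0, "ay": 0, "az": 0.28, "claw": 1}, {"dx": -0.6, "dy": -4.5, "dz": 0, "ax": 0, "ay": 0, "az": 0.37, "claw": 1}, {"dx": -0.6, "dy": -4.5, "dz": 0, "ax": 0, "ay": 0, "az": 0.37, "claw": 1}])

```text
clock: 3.47
eef_pos: [488.6, 81.9, 14.0]
tool_rot: [-1.57, -0.0, -0.693]
force: [-1.5, 1.0, 0.6]
width: 0.2
```

```bash
python3 - <<'E'
from h import *
im=snap('side','s2');s=read_state();print(s['eef_pos'],s['tool_rot'],s['force'])
cv2.imwrite('pics/s2c.png',cv2.resize(im['color'][180:280,260:400,::-1],None,fx=5.5,fy=5.5,interpolation=cv2.INTER_CUBIC))
im=snap('top','t2')
cv2.imwrite('pics/t2c.png',cv2.resize(im['color'][150:290,220:350,::-1],None,fx=4,fy=4,interpolation=cv2.INTER_CUBIC))
E
```

```text
[488.88503123  82.19065596  13.90715912] [-1.57039422e+00 -3.02877335e-04 -6.96484981e-01] [-0.51606246  0.26385008  0.1625175 ]
```

View pics/s2c.png

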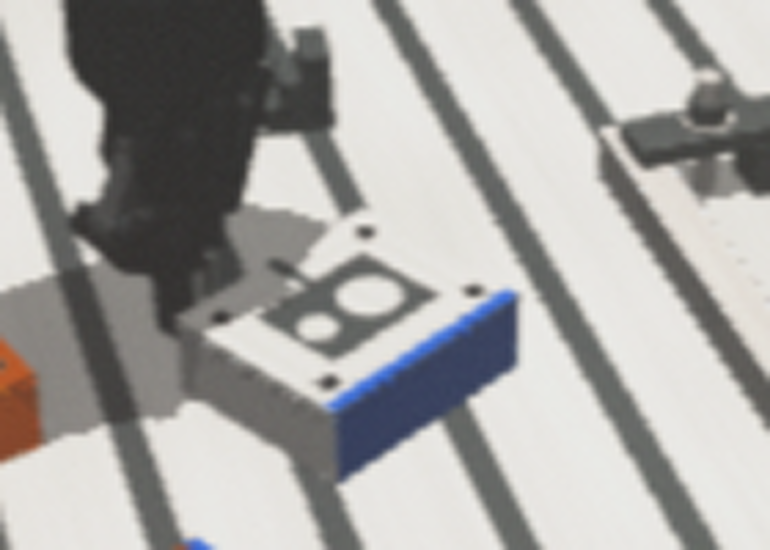

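View pics/t2c.png

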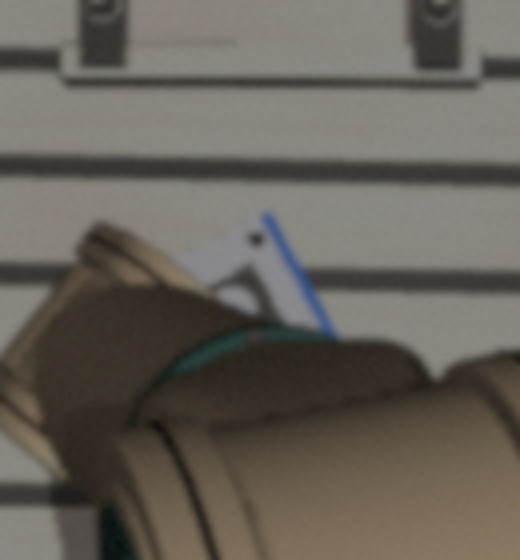

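```bash
cat >> h.py <<'E'
def pose4(im,P,off,sc,z=36,bores=True):
    # P order: (-,-),(+,-),(+,+),(-,+)
    W=np.array([onz(im,off[0]+(u+.5)/sc-.5,off[1]+(v+.5)/sc-.5,z)[:2] for u,v in P])
    c=W.mean(0); ex=(W[1]+W[2]-W[0]-W[3])/2; ey=(W[2]+W[3]-W[0]-W[1])/2
    print('c',c.round(1),'yaw x',np.degrees(np.arctan2(ex[1],ex[0])).round(1),'yaw y',(np.degrees(np.arctan2(ey[1],ey[0]))-90).round(1),'span',np.linalg.norm(ex).round(1),np.linalg.norm(ey).round(1))
    return W
E
python3 - <<'E'
from h import *
a=np.load('pics/side0.npy',allow_pickle=True).item()
pose4(a,[(81,228),(139,290),(282,239),(221,180)],(280,180),4.4)
t=np.load('pics/top0.npy',allow_pickle=True).item()
pose4(t,[(214,428),(428,378),(363,99),(152,147)],(240,200),8)
a=np.load('pics/side0.npy',allow_pickle=True).item()
b=np.load('pics/s2.npy',allow_pickle=True).item()
pose4(b,[(220,317),(330,382),(473,290),(365,231)],(260,180),5.5)
E
```

```text
c [545.1  60.2] yaw x -75.9 yaw y -76.3 span 59.8 80.0
c [543.3  61.9] yaw x -75.9 yaw y -76.0 span 60.2 80.2
c [547.1  51.2] yaw x -60.4 yaw y -60.3 span 60.5 80.4
```

```bash
python3 - <<'E'
from plan import *
a=np.radians(-60.3);R=np.array([[np.cos(a),-np.sin(a)],[np.sin(a),np.cos(a)]])
print(R.T@(np.array([488.3,81.5])-[545.5,52.5]))
loc=R.T@(np.array([488.3,81.5])-[545.5,52.5])
for o in path((545.5,52.5),-60.3,loc,10,[-60.3,-56,-52,-48,-44,-40,-36,-32,-28,-24,-20,-15,-10,-5,0]): print(*o, ((o[2]-[488.3,81.5])/10).round(2), round(np.radians(o[3]-50.2),3))
E
```

```text
[-53.53054975 -35.31742124]
-60.3 [545.5  52.5] [488.3  81.5] 39.7 [0. 0.] -0.183
-56 [546.7  50.6] [487.5  75.2] 44 [-0.08 -0.63] -0.108
-52 [547.9  48.9] [487.1  69.3] 48 [-0.12 -1.22] -0.038
-48 [549.3  47.3] [487.2  63.4] 52 [-0.11 -1.81] 0.031
-44 [550.7  45.8] [487.7  57.6] 56 [-0.06 -2.39] 0.101
-40 [552.3  44.4] [488.6  51.7] 60 [ 0.03 -2.98] 0.171
-36 [553.9  43.1] [489.9  46. ] 64 [ 0.16 -3.55] 0.241
-32 [555.7  41.9] [491.5  40.3] 68 [ 0.32 -4.12] 0.311
-28 [557.5  40.9] [493.6  34.8] 72 [ 0.53 -4.67] 0.38
-24 [559.4  40. ] [496.1  29.5] 76 [ 0.78 -5.2 ] 0.45
-20 [561.3  39.2] [498.9  24.3] 80 [ 1.06 -5.72] 0.52
-15 [563.8  38.4] [502.9  18.1] 85 [ 1.46 -6.34] 0.607
-10 [566.3  37.8] [507.5  12.3] 90 [ 1.92 -6.92] 0.695
-5 [568.9  37.5] [512.5   7. ] 95 [ 2.42 -7.45] 0.782
0 [571.6  37.4] [518.   2.] 100 [ 2.97 -7.95] 0.869
```

>>> servo_tool(increments=[{"dx": -0.1, "dy": -0.6, "dz": 0, "ax": 0, "ay": 0, "az": 0.03, "claw": 1}, {"dx": -0.1, "dy": -1.2, "dz": 0, "ax": 0, "ay": 0, "az": 0.07, "claw": 1}, {"dx": -0.1, "dy": -1.8, "dz": 0, "ax": 0, "ay": 0, "az": 0.12, "claw": 1}, {"dx": -0.1, "dy": -2.4, "dz": 0, "ax": 0, "ay": 0, "az": 0.17, "claw": 1}, {"dx": 0, "dy": -3.0, "dz": 0, "ax": 0, "ay": 0, "az": 0.23, "claw": 1}, {"dx": 0.1, "dy": -3.6, "dz": 0, "ax": 0, "ay": 0, "az": 0.29, "claw": 1}, {"dx": 0.3, "dy": -4.1, "dz": 0, "ax": 0, "ay": 0, "az": 0.35, "claw": 1}, {"dx": 0.5, "dy": -4.7, "dz": 0, "ax": 0, "ay": 0, "az": 0.4, "claw": 1}])

```text
clock: 4.23
eef_pos: [492.7, 37.3, 13.6]
tool_rot: [-1.57, 0.002, -0.291]
force: [-3.0, 3.3, 3.0]
width: 0.2
```

```bash
python3 - <<'E'
from h import *
im=snap('side','s3');s=read_state();print(s['eef_pos'],s['tool_rot'],s['force'])
cv2.imwrite('pics/s3c.png',cv2.resize(im['color'][180:280,260:400,::-1],None,fx=5.5,fy=5.5,interpolation=cv2.INTER_CUBIC))
E
```

```text
[493.41291089  35.22130667  13.39308872] [-1.57155467e+00  7.44156978e-04 -2.91758733e-01] [-1.19519358  0.78486536  2.03510912]
```

View pics/s3c.png

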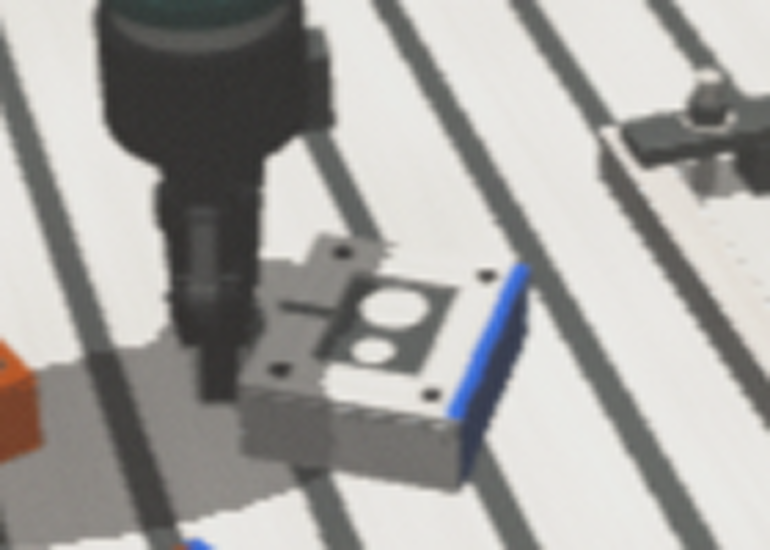

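```bash
python3 - <<'E'
from h import *
from plan import *
b=np.load('pics/s3.npy',allow_pickle=True).item()
W=pose4(b,[(280,370),(431,395),(487,275),(343,252)],(260,180),5.5)
ex=(W[1]+W[2]-W[0]-W[3]);th=np.degrees(np.arctan2(ex[1],ex[0]))+.3
c=W.mean(0)+[-1.8,1.5]; T=np.array([493.3,35])
a=np.radians(th);R=np.array([[np.cos(a),-np.sin(a)],[np.sin(a),np.cos(a)]])
loc=R.T@(T-c);print(c,th,loc,'toolaz',90-np.degrees(.292))
for o in path(c,th,loc,10,[th,-24,-20,-16,-12,-8,-4,0]): print(*o, ((o[2]-T)/10).round(2))
E
```

```text
c [558.1  35.5] yaw x -32.7 yaw y -32.9 span 59.9 80.5
[556.33773409  37.04403593] -32.434898504416886 [-52.10763562 -35.53488866] toolaz 73.26963238217996
-32.434898504416886 [556.3  37. ] [493.3  35. ] 67.56510149558312 [0. 0.]
-24 [560.2  35. ] [498.2  23.7] 76 [ 0.49 -1.13]
-20 [562.2  34.2] [501.   18.6] 80 [ 0.77 -1.64]
-16 [564.2  33.5] [504.3  13.7] 84 [ 1.1  -2.13]
-12 [566.2  33. ] [507.8   9.1] 88 [ 1.45 -2.59]
-8 [568.3  32.7] [511.7   4.7] 92 [ 1.84 -3.03]
-4 [570.3  32.4] [515.9   0.6] 96 [ 2.26 -3.44]
0 [572.4  32.4] [520.3  -3.2] 100 [ 2.7  -3.82]
```

>>> servo_tool(increments=[{"dx": 0.2, "dy": -0.6, "dz": 0, "ax": 0, "ay": 0, "az": 0.05, "claw": 1}, {"dx": 0.5, "dy": -1.1, "dz": 0, "ax": 0, "ay": 0, "az": 0.1, "claw": 1}, {"dx": 0.8, "dy": -1.6, "dz": 0, "ax": 0, "ay": 0, "az": 0.16, "claw": 1}, {"dx": 1.1, "dy": -2.1, "dz": 0, "ax": 0, "ay": 0, "az": 0.22, "claw": 1}, {"dx": 1.5, "dy": -2.6, "dz": 0, "ax": 0, "ay": 0, "az": 0.28, "claw": 1}, {"dx": 1.8, "dy": -3.0, "dz": 0, "ax": 0, "ay": 0, "az": 0.33, "claw": 1}, {"dx": 2.2, "dy": -3.4, "dz": 0, "ax": 0, "ay": 0, "az": 0.38, "claw": 1}, {"dx": 2.2, "dy": -3.4, "dz": 0, "ax": 0, "ay": 0, "az": 0.38, "claw": 1}])

```text
clock: 4.95
eef_pos: [515.3, 1.0, 13.1]
tool_rot: [-1.572, 0.002, 0.083]
force: [-1.6, -0.9, 0.7]
width: -0.1
```

```bash
python3 - <<'E'
from h import *
im=snap('side','s4');s=read_state();print(s['eef_pos'],s['tool_rot'],s['force'])
cv2.imwrite('pics/s4c.png',cv2.resize(im['color'][180:280,260:400,::-1],None,fx=5.5,fy=5.5,interpolation=cv2.INTER_CUBIC))
E
```

```text
[515.33366183   1.25752241  13.13063778] [-1.57189332e+00  1.22764413e-03  8.20842094e-02] [-1.3198829  -0.22924244  0.96231666]
```

View pics/s4c.png

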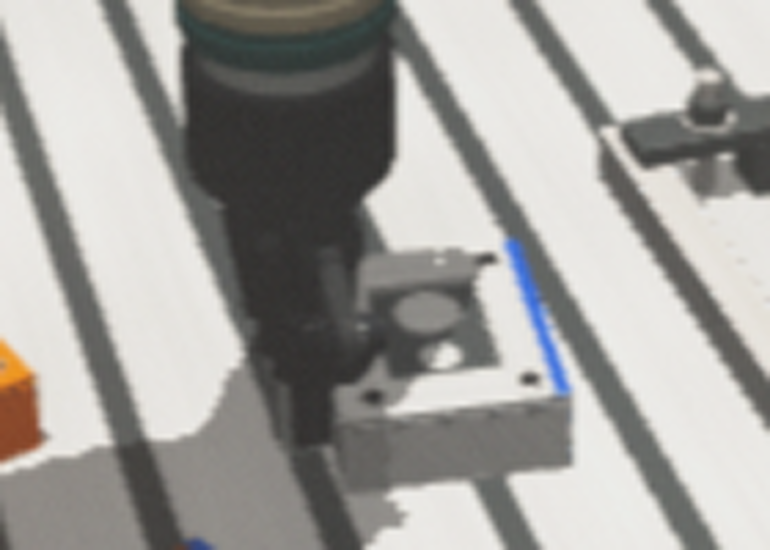

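>>> servo_tool(increments=[{"dx": -1.5, "dy": 0, "dz": 0, "ax": 0, "ay": 0, "az": -0.02, "claw": 1}, {"dx": -4, "dy": 0.5, "dz": 0, "ax": 0, "ay": 0, "az": -0.066, "claw": 1}, {"dx": -6, "dy": 2, "dz": 0, "ax": 0, "ay": 0, "az": -0.066, "claw": 0}, {"dx": -6, "dy": 3, "dz": 0, "ax": 0, "ay": 0, "az": -0.066, "claw": -0.4}, {"dx": -6, "dy": 3, "dz": 0, "ax": 0, "ay": 0, "az": -0.066, "claw": -0.4}, {"dx": -6, "dy": 3, "dz": 0, "ax": 0, "ay": 0, "az": -0.066, "claw": -0.4}, {"dx": -6, "dy": 3, "dz": 0, "ax": 0, "ay": 0, "az": -0.066, "claw": -0.4}])

```text
clock: 5.58
eef_pos: [457.2, 31.8, 13.4]
tool_rot: [-1.571, -0.002, 0.019]
force: [-0.6, -0.1, 0.1]
width: 59.2
```

```bash
python3 - <<'E'
from h import *
im=snap('side','s5');s=read_state();print(s['eef_pos'],s['tool_rot'],s['force'],s['width'])
cv2.imwrite('pics/s5c.png',cv2.resize(im['color'][180:280,260:400,::-1],None,fx=5.5,fy=5.5,interpolation=cv2.INTER_CUBIC))
im=snap('top','t5')
cv2.imwrite('pics/t5c.png',cv2.resize(im['color'][140:280,230:350,::-1],None,fx=4.2,fy=4.2,interpolation=cv2.INTER_CUBIC))
E
```

```text
[457.0542054   31.51776847  13.29267273] [-1.57124664e+00 -1.28705438e-03  1.81464273e-02] [ 0.15052079 -0.19923224  0.56355596] 59.786148028661664
```

View pics/s5c.png

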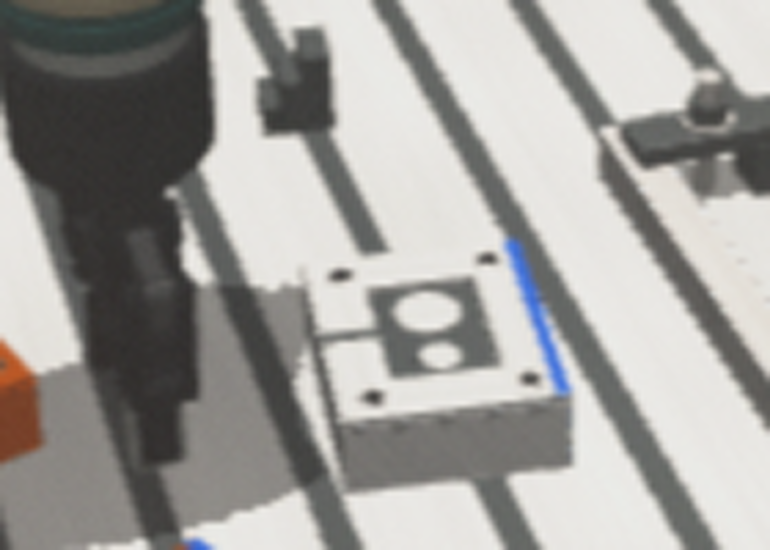

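View pics/t5c.png

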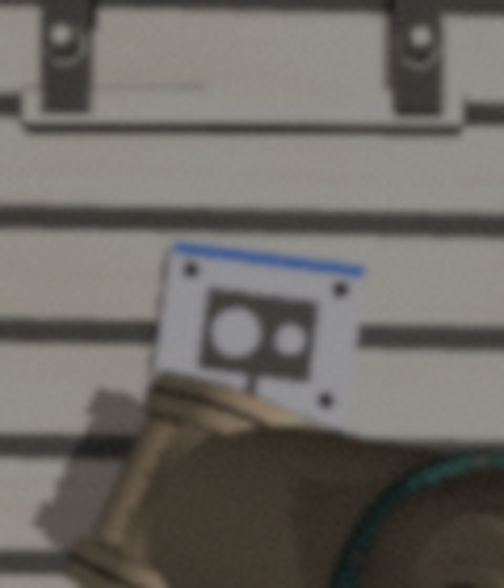

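```bash
python3 - <<'E'
from h import *
b=np.load('pics/s5.npy',allow_pickle=True).item()
W=pose4(b,[(373,397),(530,378),(487,258),(341,275)],(260,180),5.5)
t=np.load('pics/t5.npy',allow_pickle=True).item()
P=[(325,400),(341,289),(190,270)]
Q=np.array([onz(t,230+(u+.5)/4.2-.5,140+(v+.5)/4.2-.5,36)[:2] for u,v in P]);c=(Q[0]+Q[2])/2
for d in (Q[1]-Q[0],): print('top c',c,'yaw',np.degrees(np.arctan2(d[1],d[0])))
d=Q[2]-Q[1];print(np.degrees(np.arctan2(d[1],d[0]))-90)
# fence line
g=t['color'].astype(float).mean(2)
pts=[];
for u in range(242,335):
    col=cv2.resize(g[155:180,u:u+1],None,fx=1,fy=8,interpolation=cv2.INTER_CUBIC)[:,0]
    k=np.argmin(col[60:150])+60; v=155+(k+.5)/8-.5; pts.append((u,v))
pts=np.array(pts);p=np.polyfit(pts[:,0],pts[:,1],1);r=pts[:,1]-np.polyval(p,pts[:,0]);print('line',p,r.std())
m=abs(r)<.5;p=np.polyfit(pts[m,0],pts[m,1],1)
for z in (0,12,25):
    A=onz(t,242,np.polyval(p,242),z);B=onz(t,334,np.polyval(p,334),z);d=A-B;print(z,A.round(1),B.round(1),'fence yaw',np.degrees(np.arctan2(d[1],d[0]))-90)
E
```

```text
c [574.8  27.6] yaw x -6.3 yaw y -6.4 span 59.8 80.2
top c [573.07336232  28.88191586] yaw -7.238852683837283
-6.225141396616451
line [8.48974963e-03 1.66622828e+02] 2.406122665751829Traceback (most recent call last):
  File "<stdin>", line 16, in <module>
    raise TypeError("expected non-empty vector for x")
TypeError: expected non-empty vector for x
```

```bash
python3 - <<'E'
from h import *
for f,(u0,u1) in (('top0',(242,334)),('t5',(242,334))):
    t=np.load(f'pics/{f}.npy',allow_pickle=True).item()
    g=t['color'].astype(float).mean(2)
    pts=[]
    for u in range(u0,u1):
        col=g[167:175,u]; w=np.clip(np.median(g[172:178,u])-col,0,None); w[w<8]=0
        if w.sum()>0: pts.append((u,167+(w*np.arange(8)).sum()/w.sum()))
    pts=np.array(pts);p=np.polyfit(pts[:,0],pts[:,1],1)
    for _ in range(3):
        r=pts[:,1]-np.polyval(p,pts[:,0]);m=abs(r)<max(.3,1.5*r.std());p=np.polyfit(pts[m,0],pts[m,1],1)
    print(len(pts),m.sum(),r[m].std())
    for z in (12,):
        A=onz(t,242,np.polyval(p,242),z);B=onz(t,334,np.polyval(p,334),z);d=A-B;print(z,A.round(1),B.round(1),'fence yaw',np.degrees(np.arctan2(d[1],d[0]))-90)
s=np.load('pics/s5.npy',allow_pickle=True).item()
cv2.imwrite('pics/s5f.png',cv2.resize(s['color'][190:280,365:455,::-1],None,fx=6.5,fy=6.5,interpolation=cv2.INTER_CUBIC))
E
```

```text
92 82 0.09768724059971806
12 [689.2 143.8  12. ] [692.1 -67.5  12. ] fence yaw 0.7898462159973718
92 82 0.09497030181788635
12 [689.2 143.8  12. ] [692.1 -67.5  12. ] fence yaw 0.790761415085413
```

View pics/s5f.png

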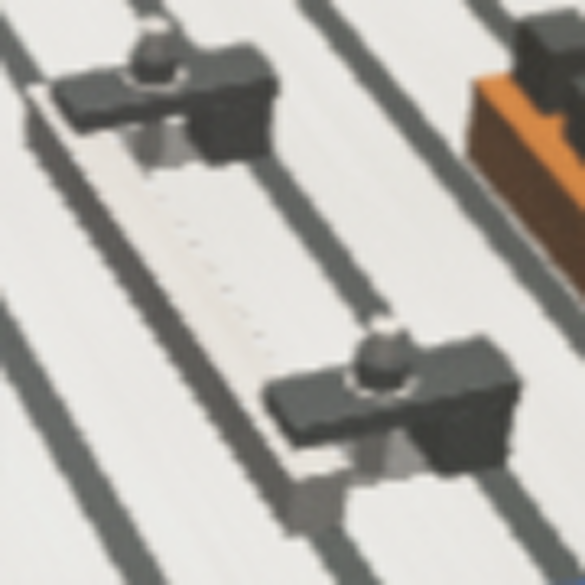

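>>> servo_tool(increments=[{"dx": 2, "dy": -0.2, "dz": -0.6, "ax": 0, "ay": 0, "az": -0.005, "claw": -0.4}, {"dx": 4, "dy": -0.2, "dz": -0.6, "ax": 0, "ay": 0, "az": -0.005, "claw": -0.4}, {"dx": 5, "dy": -0.2, "dz": -0.6, "ax": 0, "ay": 0, "az": -0.005, "claw": -0.4}, {"dx": 5.5, "dy": -0.2, "dz": -0.6, "ax": 0, "ay": 0, "az": -0.005, "claw": -0.4}, {"dx": 6, "dy": -0.2, "dz": -0.6, "ax": 0, "ay": 0, "az": -0.005, "claw": -0.4}, {"dx": 6.5, "dy": -0.2, "dz": -0.6, "ax": 0, "ay": 0, "az": -0.005, "claw": -0.4}, {"dx": 7, "dy": -0.2, "dz": -0.6, "ax": 0, "ay": 0, "az": -0.005, "claw": -0.4}, {"dx": 7.5, "dy": -0.2, "dz": -0.6, "ax": 0, "ay": 0, "az": -0.005, "claw": -0.4}])

```text
clock: 6.35
eef_pos: [527.5, 28.1, 6.8]
tool_rot: [-1.575, 0.006, 0.014]
force: [-4.8, -3.0, 2.9]
width: 59.6
```

>>> servo_tool(increments=[{"dx": 0.5, "dy": 0, "dz": 0, "ax": 0, "ay": 0, "az": 0, "claw": -0.4}, {"dx": 1, "dy": 0, "dz": 0, "ax": 0, "ay": 0, "az": 0, "claw": -0.4}, {"dx": 1.4, "dy": 0, "dz": 0, "ax": 0, "ay": 0, "az": 0, "claw": -0.4}, {"dx": 1.4, "dy": 0, "dz": 0, "ax": 0, "ay": 0, "az": 0, "claw": -0.4}])

```text
clock: 6.68
eef_pos: [544.0, 29.6, 6.9]
tool_rot: [-1.572, 0.002, 0.015]
force: [-2.9, -1.3, -0.7]
width: 60.1
```

```bash
python3 - <<'E'
from h import *
im=snap('side','s6');s=read_state();print(s['eef_pos'],s['tool_rot'],s['force'],s['width'])
cv2.imwrite('pics/s6c.png',cv2.resize(im['color'][180:280,280:420,::-1],None,fx=5.5,fy=5.5,interpolation=cv2.INTER_CUBIC))
im=snap('top','t6')
cv2.imwrite('pics/t6c.png',cv2.resize(im['color'][140:280,230:350,::-1],None,fx=4.2,fy=4.2,interpolation=cv2.INTER_CUBIC))
E
```

```text
[544.01141783  29.65580537   6.90825111] [-1.57144070e+00  1.48841744e-03  1.48127340e-02] [-1.49124244 -1.03452505 -0.11788702] 59.80229618012767
```

View pics/s6c.png

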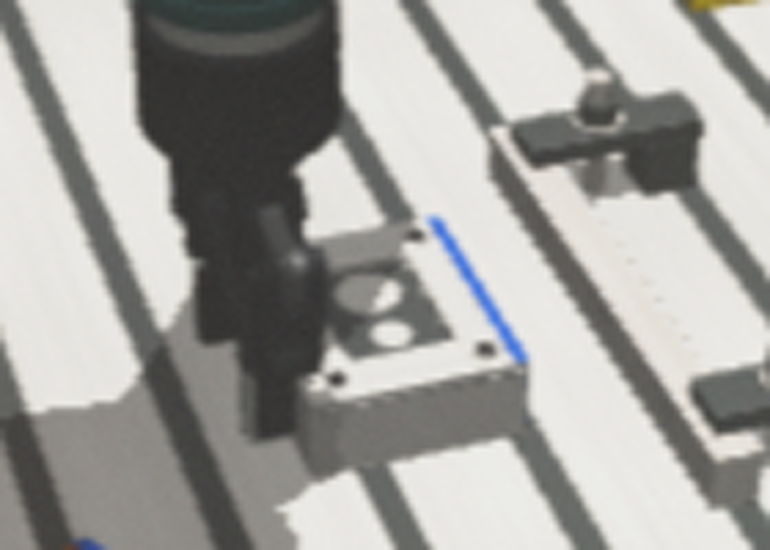

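View pics/t6c.png

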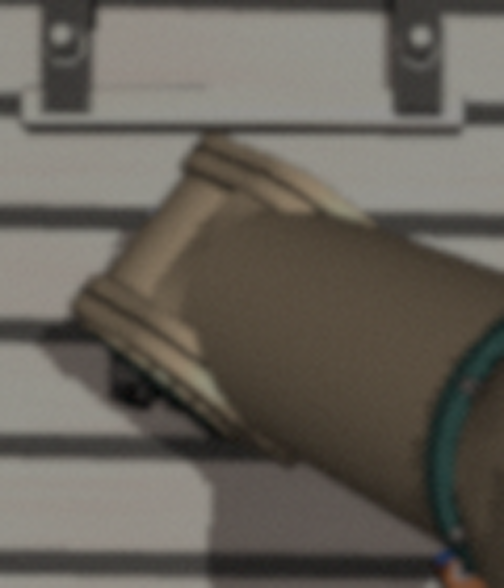

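```bash
python3 - <<'E'
from h import *
im=np.load('pics/s6.npy',allow_pickle=True).item()
P=[(337,379),(486,349),(415,236)]
Q=np.array([onz(im,280+(u+.5)/5.5-.5,180+(v+.5)/5.5-.5,36)[:2] for u,v in P])
d=Q[1]-Q[0];e=Q[2]-Q[1];print((Q[0]+Q[2])/2+[-1.8,1.4],np.degrees(np.arctan2(d[1],d[0])),np.degrees(np.arctan2(e[1],e[0]))-90)
def stripe(im,z=36):
    c=im['color'].astype(int);m=(c[...,2]-c[...,0]>80)&(c[...,2]>150)
    n,l,st,ce=cv2.connectedComponentsWithStats(m.astype(np.uint8));
    for i in range(1,n):
        if st[i,4]<15: continue
        v,u=np.nonzero(l==i); W=np.array([onz(im,a,b,z)[:2] for a,b in zip(u,v)])
        vx,vy,x,y=cv2.fitLine(W.astype(np.float32),cv2.DIST_L2,0,.01,.01).ravel()
        print(st[i],W.mean(0).round(1),'yaw',(np.degrees(np.arctan2(vy,vx))%180-90).round(2))
stripe(im)
# fence line in side view: z=25 front edge & bottom; crop coords
for z,a,b in ((25,(492,132),(714,452)),(0,(492,180),(716,506))):
    A,B=[onz(im,280+(p[0]+.5)/5.5-.5,180+(p[1]+.5)/5.5-.5,z) for p in (a,b)];d=A-B;print(A.round(1),B.round(1),np.degrees(np.arctan2(d[1],d[0]))-90)
E
```

```text
[597.34620396  35.09337861] 0.7065140946269338 1.4063108440850698
[ 63 116 197  32 843] [229.6 709.8] yaw -89.76
[371 117  15  13  29] [861.  550.2] yaw 2.03
[358 220  18  26  66] [640.3  31.4] yaw 0.88
[206 229  41  16  48] [345.2 109.3] yaw -71.84
[ 525  260  115   96 5443] [ 946.5 -299. ] yaw -4.21
[411 279  51  11 115] [ 710.1 -166. ] yaw 87.65
[296 280  36  25 103] [ 482.4 -118.2] yaw 27.8
[562 456  45  24 400] [ 740.9 -561.1] yaw -80.21
[690.  153.8  25. ] [694.6 -77.5  25. ] 1.131057175210472
[690.7 153.5   0. ] [696.5 -79.7   0. ] 1.4340855131623158
```

>>> servo_tool(increments=[{"dx": 0.5, "dy": 0, "dz": 0, "ax": 0, "ay": 0, "az": 0, "claw": -0.4}, {"dx": 1, "dy": 0, "dz": 0, "ax": 0, "ay": 0, "az": 0, "claw": -0.4}, {"dx": 1.5, "dy": 0, "dz": 0, "ax": 0, "ay": 0, "az": 0, "claw": -0.4}, {"dx": 2, "dy": 0, "dz": 0, "ax": 0, "ay": 0, "az": 0, "claw": -0.4}, {"dx": 2.5, "dy": 0, "dz": 0, "ax": 0, "ay": 0, "az": 0, "claw": -0.4}, {"dx": 3, "dy": 0, "dz": 0, "ax": 0, "ay": 0, "az": 0, "claw": -0.4}, {"dx": 3.5, "dy": 0, "dz": 0, "ax": 0, "ay": 0, "az": 0, "claw": -0.4}, {"dx": 3.8, "dy": 0, "dz": 0, "ax": 0, "ay": 0, "az": 0, "claw": -0.4}])

```text
clock: 7.45
eef_pos: [583.7, 30.2, 7.3]
tool_rot: [-1.571, -0.001, 0.015]
force: [-1.9, 0.8, -1.3]
width: 59.5
```

>>> servo_tool(increments=[{"dx": 0, "dy": 0, "dz": 0, "ax": 0, "ay": 0, "az": 0, "claw": -0.4}, {"dx": 0, "dy": 0, "dz": 0, "ax": 0, "ay": 0, "az": 0, "claw": -0.4}])

```text
clock: 7.62
eef_pos: [584.2, 30.4, 7.7]
tool_rot: [-1.57, -0.003, 0.015]
force: [-0.6, 0.5, 0.7]
width: 60.2
```

```bash
python3 - <<'E'
from h import *
im=snap('side','s7');s=read_state();print(s['eef_pos'],s['tool_rot'],s['force'],s['width'])
cv2.imwrite('pics/s7c.png',cv2.resize(im['color'][190:290,310:450,::-1],None,fx=5.5,fy=5.5,interpolation=cv2.INTER_CUBIC))
E
```

```text
[584.14589142  30.47127699   7.84820249] [-1.57007573 -0.0026153   0.01512408] [-0.49574572 -0.52805184  0.43141216] 59.5328833411266
```

View pics/s7c.png

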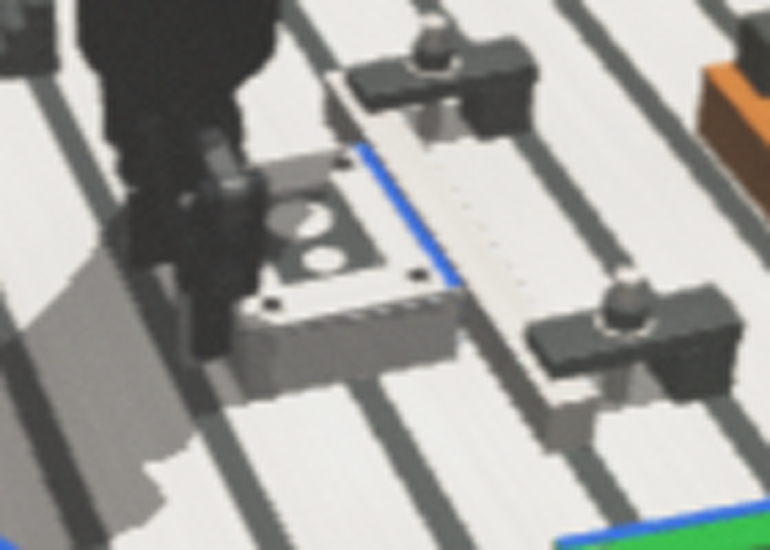

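```bash
cat >> h.py <<'E'
def stripe(im,box,z=36):
    c=im['color'].astype(int);m=(c[...,2]-c[...,0]>60)&(c[...,2]>130)
    M=np.zeros_like(m);x0,y0,x1,y1=box;M[y0:y1,x0:x1]=1;m&=M
    v,u=np.nonzero(m); W=np.array([onz(im,a,b,z)[:2] for a,b in zip(u,v)])
    vx,vy,x,y=cv2.fitLine(W.astype(np.float32),cv2.DIST_L2,0,.01,.01).ravel()
    print(len(u),W.mean(0).round(1),'y range',W[:,1].min().round(1),W[:,1].max().round(1),'yaw',(np.degrees(np.arctan2(vy,vx))%180-90).round(2))
E
python3 - <<'E'
from h import *
im=np.load('pics/s7.npy',allow_pickle=True).item()
stripe(im,(370,212,398,245))
P=[(272,305),(418,274),(343,162)]
Q=np.array([onz(im,310+(u+.5)/5.5-.5,190+(v+.5)/5.5-.5,36)[:2] for u,v in P])
d=Q[1]-Q[0];e=Q[2]-Q[1];print((Q[0]+Q[2])/2+[-1.8,1.4],np.degrees(np.arctan2(d[1],d[0])),np.degrees(np.arctan2(e[1],e[0]))-90)
# fence front top edge from the first unobstructed side picture: bright->dark transitions along rows
im=np.load('pics/side0.npy',allow_pickle=True).item();g=im['color'].astype(float).mean(2)
pts=[]
for v in range(208,262):
    # predicted edge u
    us=np.arange(360,430); best=None
    A=proj(im,[689,159,25]);B=proj(im,[692.5,-81,25]); u0=A[0]+(v-A[1])*(B[0]-A[0])/(B[1]-A[1])
    r=cv2.resize(g[v:v+1,int(u0)-7:int(u0)+8],None,fx=10,fy=1,interpolation=cv2.INTER_CUBIC)[0]
    k=np.argmax(np.diff(cv2.blur(r[None],(7,1))[0])); pts.append((int(u0)-7+(k+1.)/10-.5+.0,v))
W=np.array([onz(im,u,v,25)[:2] for u,v in pts]); 
p=np.polyfit(W[:,1],W[:,0],1)
for _ in range(4):
    r=W[:,0]-np.polyval(p,W[:,1]);m=abs(r)<max(.8,1.5*r.std());p=np.polyfit(W[m,1],W[m,0],1)
print('fence side: x at y=31',np.polyval(p,31),'yaw',-np.degrees(np.arctan(p[0])),m.sum(),len(m),r[m].std())
E
```

```text
78 [680.8  32.9] y range -15.2 84.8 yaw 0.98
[637.52085073  35.66959288] 1.61453031100115 1.0616596141405523
fence side: x at y=31 691.0430688675152 yaw 0.8505171021277275 54 54 0.25897079169510917
```

>>> servo_tool(increments=[{"dx": 0.12, "dy": 0, "dz": 0, "ax": 0, "ay": 0, "az": 0, "claw": -0.4}, {"dx": 0.24, "dy": 0, "dz": 0, "ax": 0, "ay": 0, "az": 0, "claw": -0.4}, {"dx": 0.36, "dy": 0, "dz": 0, "ax": 0, "ay": 0, "az": 0, "claw": -0.4}, {"dx": 0.46, "dy": 0, "dz": 0, "ax": 0, "ay": 0, "az": 0, "claw": -0.4}, {"dx": 0.54, "dy": 0, "dz": 0, "ax": 0, "ay": 0, "az": 0, "claw": -0.4}, {"dx": 0.6, "dy": 0, "dz": 0, "ax": 0, "ay": 0, "az": 0, "claw": -0.4}, {"dx": 0.65, "dy": 0, "dz": 0, "ax": 0, "ay": 0, "az": 0, "claw": -0.4}, {"dx": 0.7, "dy": 0, "dz": 0, "ax": 0, "ay": 0, "az": 0, "claw": -0.4}])

```text
clock: 8.33
eef_pos: [587.6, 30.2, 7.4]
tool_rot: [-1.572, 0.004, 0.016]
force: [-6.3, 1.3, 4.2]
width: 60.0
```

>>> servo_tool(increments=[{"dx": 0.05, "dy": 0, "dz": 0, "ax": 0, "ay": 0, "az": 0, "claw": -0.4}, {"dx": 0.1, "dy": 0, "dz": 0, "ax": 0, "ay": 0, "az": 0, "claw": -0.4}])

```text
clock: 8.5
eef_pos: [588.6, 30.2, 7.4]
tool_rot: [-1.572, 0.004, 0.016]
force: [-6.2, 1.0, 4.7]
width: 60.0
```

>>> servo_tool(increments=[{"dx": 0.05, "dy": 0, "dz": 0, "ax": 0, "ay": 0, "az": 0, "claw": -0.4}, {"dx": 0.1, "dy": 0, "dz": 0, "ax": 0, "ay": 0, "az": 0, "claw": -0.4}])

```text
clock: 8.67
eef_pos: [589.6, 30.2, 7.4]
tool_rot: [-1.572, 0.004, 0.016]
force: [-6.9, 0.1, 4.6]
width: 59.5
```

>>> servo_tool(increments=[{"dx": 0.05, "dy": 0, "dz": 0, "ax": 0, "ay": 0, "az": 0, "claw": -0.4}, {"dx": 0.1, "dy": 0, "dz": 0, "ax": 0, "ay": 0, "az": 0, "claw": -0.4}])

```text
clock: 8.83
eef_pos: [590.6, 30.2, 7.4]
tool_rot: [-1.572, 0.004, 0.016]
force: [-7.2, -0.5, 4.0]
width: 59.9
```

>>> servo_tool(increments=[{"dx": 0.05, "dy": 0, "dz": 0, "ax": 0, "ay": 0, "az": 0, "claw": -0.4}, {"dx": 0.1, "dy": 0, "dz": 0, "ax": 0, "ay": 0, "az": 0, "claw": -0.4}])

```text
clock: 9.0
eef_pos: [591.6, 30.2, 7.3]
tool_rot: [-1.572, 0.004, 0.016]
force: [-7.1, 0.0, 4.5]
width: 59.8
```

>>> servo_tool(increments=[{"dx": 0.05, "dy": 0, "dz": 0, "ax": 0, "ay": 0, "az": 0, "claw": -0.4}, {"dx": 0.1, "dy": 0, "dz": 0, "ax": 0, "ay": 0, "az": 0, "claw": -0.4}])

```text
clock: 9.17
eef_pos: [592.5, 30.2, 7.4]
tool_rot: [-1.572, 0.004, 0.016]
force: [-8.0, 0.3, 5.6]
width: 60.0
```

>>> servo_tool(increments=[{"dx": 0.05, "dy": 0, "dz": 0, "ax": 0, "ay": 0, "az": 0, "claw": -0.4}, {"dx": 0.1, "dy": 0, "dz": 0, "ax": 0, "ay": 0, "az": 0, "claw": -0.4}])

```text
clock: 9.33
eef_pos: [592.4, 30.2, 7.2]
tool_rot: [-1.572, 0.006, 0.016]
force: [-10.7, -0.6, 5.9]
width: 60.0
```

>>> servo_tool(increments=[{"dx": 0.05, "dy": 0, "dz": 0, "ax": 0, "ay": 0, "az": 0, "claw": -0.4}, {"dx": 0.1, "dy": 0, "dz": 0, "ax": 0, "ay": 0, "az": 0, "claw": -0.4}])

```text
clock: 9.5
eef_pos: [592.4, 30.2, 7.2]
tool_rot: [-1.573, 0.008, 0.016]
force: [-11.9, 1.0, 7.6]
width: 59.7
```

>>> servo_tool(increments=[{"dx": 0.1, "dy": 0, "dz": 0, "ax": 0, "ay": 0, "az": 0, "claw": -0.4}, {"dx": 0.2, "dy": 0, "dz": 0, "ax": 0, "ay": 0, "az": 0, "claw": -0.4}, {"dx": 0.3, "dy": 0, "dz": 0, "ax": 0, "ay": 0, "az": 0, "claw": -0.4}, {"dx": 0.3, "dy": 0, "dz": 0, "ax": 0, "ay": 0, "az": 0, "claw": -0.4}])

```text
clock: 9.83
eef_pos: [592.4, 30.0, 6.9]
tool_rot: [-1.574, 0.013, 0.016]
force: [-17.5, -0.0, 11.4]
width: 59.9
```

```bash
python3 - <<'E'
from h import *
im=snap('side','s8');s=read_state();print(s['eef_pos'],s['tool_rot'],s['force'],s['torque'])
cv2.imwrite('pics/s8c.png',cv2.resize(im['color'][190:290,310:450,::-1],None,fx=5.5,fy=5.5,interpolation=cv2.INTER_CUBIC))
stripe(im,(370,212,410,245))
E
```

```text
[592.36793084  30.07534231   6.818196  ] [-1.57372857  0.01312751  0.01620434] [-17.15158858   1.25530552  12.67932027] [-0.06350399  3.30532115 -0.07311518]
71 [688.8  32.9] y range -17.1 82.8 yaw 0.87
```

View pics/s8c.png

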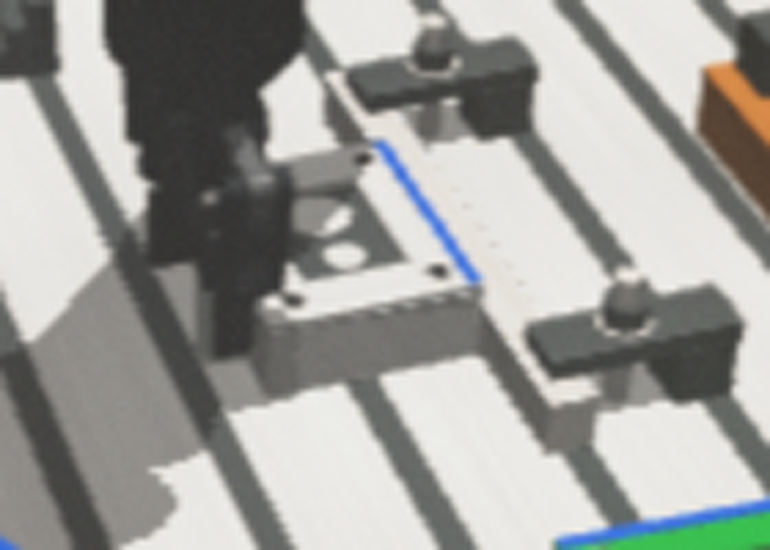

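>>> servo_tool(increments=[{"dx": -0.4, "dy": 0, "dz": 0, "ax": 0, "ay": 0, "az": 0, "claw": -0.4}, {"dx": -0.8, "dy": 0, "dz": 0, "ax": 0, "ay": 0, "az": 0, "claw": -0.4}, {"dx": -1.3, "dy": 0, "dz": 0, "ax": 0, "ay": 0, "az": 0, "claw": -0.4}, {"dx": -3, "dy": 0, "dz": 0, "ax": 0, "ay": 0, "az": 0, "claw": -0.4}, {"dx": -6, "dy": 0, "dz": 0, "ax": 0, "ay": 0, "az": 0, "claw": -0.4}, {"dx": -9, "dy": 0, "dz": 3, "ax": 0, "ay": 0, "az": 0, "claw": -0.4}, {"dx": -12, "dy": 0, "dz": 7, "ax": 0, "ay": 0, "az": 0, "claw": -0.4}, {"dx": -14, "dy": 0, "dz": 11, "ax": 0, "ay": 0, "az": 0, "claw": -0.4}])

```text
clock: 10.55
eef_pos: [462.9, 30.2, 107.0]
tool_rot: [-1.571, 0.002, 0.017]
force: [1.6, -0.2, -0.2]
width: 59.9
```

>>> servo_tool(increments=[{"dx": -3, "dy": -3, "dz": 3, "ax": 0, "ay": 0, "az": 0, "claw": -0.4}, {"dx": -3, "dy": -6, "dz": 6, "ax": 0, "ay": 0, "az": 0, "claw": -0.4}, {"dx": -3, "dy": -9, "dz": 9, "ax": 0, "ay": 0, "az": 0, "claw": -0.4}, {"dx": -3, "dy": -12, "dz": 11, "ax": 0, "ay": 0, "az": 0, "claw": -0.4}, {"dx": -3, "dy": -16, "dz": 11, "ax": 0, "ay": 0, "az": 0, "claw": -0.4}, {"dx": -3, "dy": -20, "dz": 11, "ax": 0, "ay": 0, "az": 0, "claw": -0.4}, {"dx": -3, "dy": -20, "dz": 11, "ax": 0, "ay": 0, "az": 0, "claw": -0.4}])

```text
clock: 11.13
eef_pos: [435.2, -179.8, 216.8]
tool_rot: [-1.576, -0.001, 0.002]
force: [0.5, -0.2, -0.6]
width: 59.8
```

```bash
python3 - <<'E'
from h import *
s=read_state();print(s['eef_pos'],s['force'],s['clock'])
im=snap('side','s9')
stripe(im,(370,212,410,245))
cv2.imwrite('pics/s9c.png',cv2.resize(im['color'][190:290,310:450,::-1],None,fx=5.5,fy=5.5,interpolation=cv2.INTER_CUBIC))
im=snap('top','t9')
try: stripe(im,(245,150,330,190))
except Exception as e: print(e)
E
```

```text
[ 435.23790707 -179.79261504  216.84432731] [ 0.46041425 -0.19172379 -0.60710314] 11.1333
69 [688.8  33. ] y range -17.1 82.8 yaw 0.87
41 [687.5  36.2] y range -11.9 82.6 yaw 1.18
```

View pics/s9c.png

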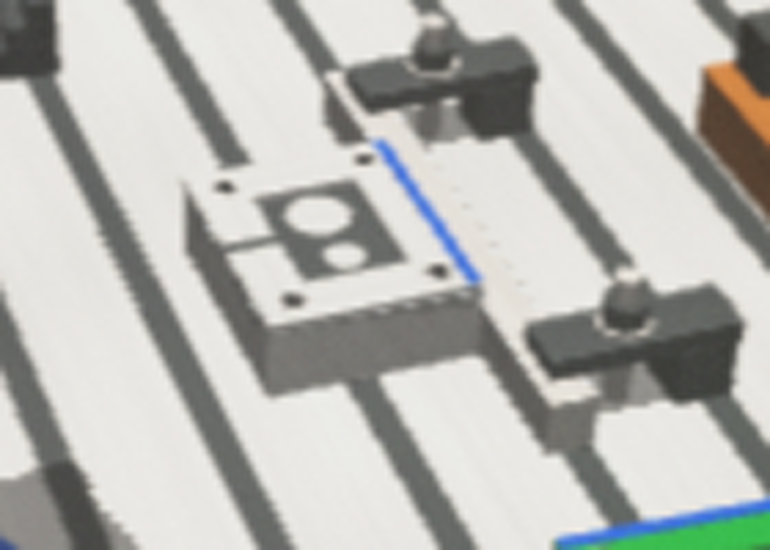

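View pics/t9.png

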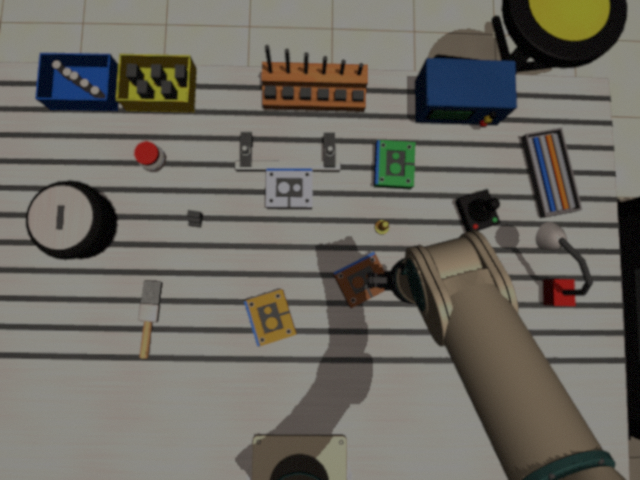

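```bash
python3 - <<'E'
from h import *
im=np.load('pics/s9.npy',allow_pickle=True).item()
pose4(im,[(292,300),(437,271),(364,159),(225,187)],(310,190),5.5)
im=np.load('pics/t9.npy',allow_pickle=True).item();a=np.load('pics/top0.npy',allow_pickle=True).item()
cv2.imwrite('pics/t9c.png',cv2.resize(im['color'][155:215,250:330,::-1],None,fx=9,fy=9,interpolation=cv2.INTER_CUBIC))
for n,(x0,y0,x1,y1) in dict(step=(182,205,210,232),pin=(370,215,395,238),jar=(130,135,170,175),brush=(130,275,170,362),green=(370,135,420,192),orange=(243,285,300,348),joy=(450,185,500,235)).items():
    print(n,np.abs(im['color'][y0:y1,x0:x1].astype(int)-a['color'][y0:y1,x0:x1]).mean().round(2))
E
```

```text
c [647.7  34. ] yaw x 1.1 yaw y 0.5 span 59.9 80.0
step 6.24
pin 6.36
jar 5.76
brush 6.83
green 5.22
orange 6.45
joy 5.94
```

View pics/t9c.png

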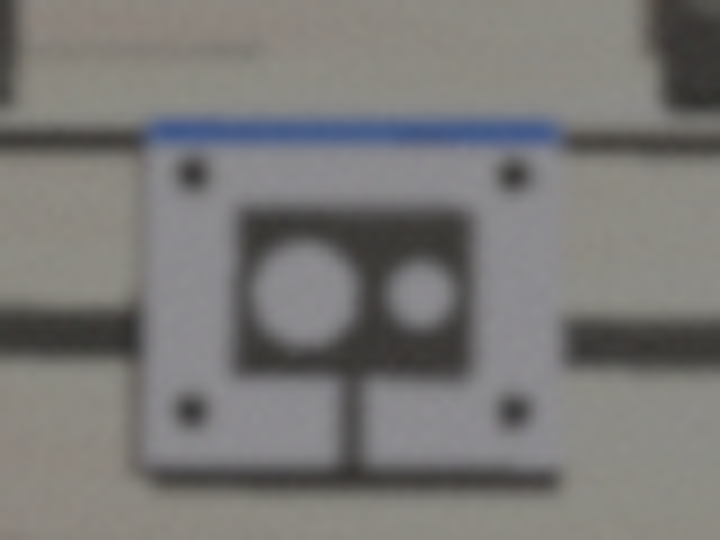

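View pics/s9.png

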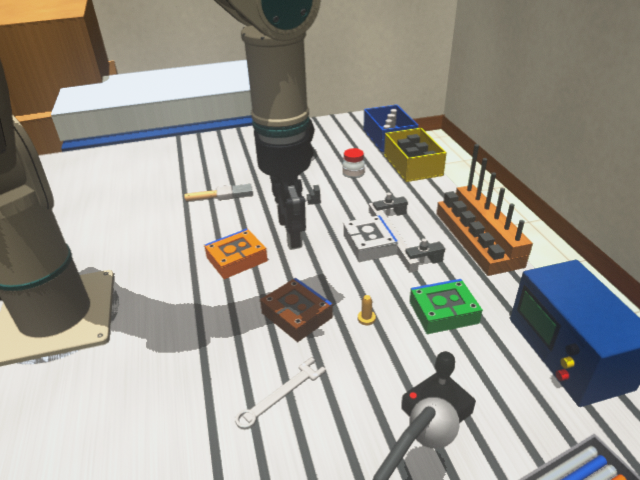

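```bash
python3 - <<'E'
from h import *
for f,cam in (('t9',None),('s9',None)):
    im=np.load(f'pics/{f}.npy',allow_pickle=True).item();g=im['color'].astype(float).mean(2)
    if f=='t9': P=[(250+514/9,155+411/9),(250+514/9,155+175/9),(250+192/9,155+174/9),(250+192/9,155+411/9)]
    else: P=[(310+292/5.5,190+300/5.5),(310+437/5.5,190+271/5.5),(310+364/5.5,190+159/5.5),(310+225/5.5,190+187/5.5)]
    Q=[]
    for u,v in P:
        u,v=int(round(u)),int(round(v)); w=g[v-2:v+3,u-2:u+3]; w=np.clip(np.median(w)-12-w,0,None)
        yy,xx=np.mgrid[v-2:v+3,u-2:u+3]; Q.append(((w*xx).sum()/w.sum(),(w*yy).sum()/w.sum()))
    pose4(im,[(a,b) for a,b in Q],(0,0),1)
E
```

```text
c [646.1  35.1] yaw x 1.0 yaw y 0.9 span 60.0 80.1
c [647.9  34. ] yaw x 1.2 yaw y 0.7 span 60.3 80.3
```

```bash
python3 -c "
from cell import *
print(read_state()['force']);print(finish_job())"
```

```text
[-0.03451575  1.18381332 -0.13159618]
the job is handed in; nothing more can be done
None
```

The mould block is home: its blue face sits flush on the ground face of the fence, well inside the bar. I handed the job in at about 11 s, with the gripper raised clear of everything.

**How it was done:** I turned the block about 70° well clear of the fence by pushing on one end of its plain face with the closed fingertips. I never changed corners, because that one push also carried the block towards the middle of the bar. Then I set two fingertips, about 60 mm apart, square on the back face. They took out the last 7° before contact and pushed it home at about 6 mm/s. I pressed it on with about 17 N, then backed straight off. The block was never gripped or lifted.

**Last checks:**

| Check | Block | Fence |
|---|---|---|
| Yaw, from both cameras | 0.9–1.0° | 0.8–0.85° |
| Position of the mating faces along x | about 690.1 mm | about 690.6 mm |
| Extent along y | about −17 to 87 mm | about −81 to 159 mm |

- **Seating:** the 0.5 mm difference between the faces is within the 2 mm calibration. The tool also stopped dead as the force rose, which confirms the block is seated.
- **Bystanders:** image differences from before to after were only at noise level for the step block, pin, jar, brush, joystick, and the green and orange blocks. I checked the wrench and brown block only by eye in the side view; they look unmoved.
- **Disagreements:** the side camera's block positions run about 2 mm off the top camera's. Single yaw readings scatter by about 0.3°.

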